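Find the steel hex blank by weight and turn its mark up

ROBOT

A 7-joint arm with a two-finger parallel gripper is mounted at the origin on the work surface. World frame = base frame: x ahead of the robot, y to its left, z up, the work surface at z = 0. Lengths are in m, angles in degrees, forces in N, time in s.
With the tool pointing down it reaches from about 0.425 to 0.875 m from the base axis. Payload 9.9 kg.
Tool frame: the origin (TCP) lies on the centre line of the jaws, within the pads' length; the fingertips stand 25 mm ahead of it and the grasp point (between the pads) lies 6 mm ahead of it (ctrl.tips_ahead is the distance from the TCP to the fingertips, in m); z points along the fingers, x is the direction in which the jaws open and shut, and the axes are right-handed (so a half turn about z gives the same grasp; the last joint's range is limited). The gripper opens to 85 mm and grips with 20 to 120 N. Pads are 22 mm wide; open, the fingers measure 114 mm over their backs; the gripper's body (76 mm by 85 mm) begins 54 mm behind the grasp point. The pads swing forward as they close: fully open they stand 13 mm farther back than shut.
Start: joints at [65.558, 32.985, 1.427, 82.34, -0.859, 64.687, -3.237], TCP at [0.227, -0.636, 0.256] pointing down, gripper open.
Joint ranges: [-157.87, 157.87], [-19.46, 123.44], [-87.15, 90], [11.01, 140.99], [-62.26, 242.26], [9.8, 113.94], [-161.44, 161.44]. Speed limits (degrees/s): [127.2, 127.2, 172.46, 172.46, 180, 180, 180].

INTERFACE

Orientations are given as [roll, pitch, yaw] about the fixed x, y, z axes, in that order (R = Rz(yaw) Ry(pitch) Rx(roll)).
In Python, from workcell import ctrl gives the robot as it stands.
- The arm moves only by the tool move_arm, never from a script. Its argument "steps" is one flat list of numbers, 4 for each row, row after row: the shift along the tool's x, y, z in mm, then the turn about the tool's z in rad. A call has 1 to 20 rows; each row is the pose to reach, as a shift and turn from the pose commanded when the call began, along the tool's axes at that moment; what a row does not reach only later rows make up. A row lasts 1/12 s, in which the tool goes at most 41.7 mm and 7.16 degrees, less where a joint would pass 70% of its speed; a pose out of reach is approached as far as the arm can. A call with a gripper value outside its range is refused whole. "hand" is the closure, from 0 (fully open) to 1 (shut), set as the call begins (left out, the last holds). The fingers move at their own pace and stop on an object; "grip_force" is the grip in N (left out, the last holds). Time passes only in rows, so rows that repeat a pose let the fingers close. It gives the time, the measured TCP pose, the force and the opening at its end, in the units of the state.
- ctrl.get_obs(): the state, without advancing time (a new reading comes with each control period).
- ctrl.get_image(name): name is "scene" or "top" or "wrist"; returns a dict with "pixels" (384x512x3 uint8, blue, green, red), "intrinsics" (3x3 intrinsics, pixels), "k1" (the pictures are not rectified: a ray, as slopes to the right and down, at radius r is drawn at 1 + k1 r^2 times it, then the intrinsics apply), "rvec" (rotation vector, rad) and "tvec" (3), from world to camera coordinates, as OpenCV has them; the wrist camera has in their place "tool_from_camera" (4x4, takes a point from camera to tool coordinates, whose origin is the TCP and whose axes are the tool frame's). Camera axes: x right, y down, z forward; pixel columns grow to the right and rows downward; lengths in m; the calibration is good to about 2 mm. A picture is of the moment at which its call begins: read the wrist's pose just before it. There is no depth.
- ctrl.finish_job(): hands the job in, once; it reports no verdict.
The state is a dict: "time_s": time; "qpos": joint angles; "qvel": joint speeds; "joint_torque": joint torques, N m; "tcp_pos": TCP position; "ee_rot": TCP orientation; "ft_force": force on the tool from outside, world axes, zero at the start; "torque": the same for the moment, N m; "finger_gap": finger opening in m.
Only numpy, scipy, OpenCV 4.12 (cv2) and the standard library are available. Lean on these libraries where they do the work, as an engineer would, in place of code of your own. Each camera call takes 0.05 s, during which the arm holds its last target.

TASK

Three closed boxes that look alike stand on the bench; two hold plastic dummies, one the solid steel hex blank. Lift the closed boxes clear of the bench one after another until you have the clearly heavy one in hand, set every box back on the bench the right way up, take the cover off the heavy one only and stand the cover on the bench open side down. Lift the blank out, lay it on the steel plate on a flat, let go, then roll it over there until the face with the mark is on top, whole on the plate; do not drop the blank, keep the light boxes shut and leave the clamp, jar and hammer alone.

Things in the scene. Friction and masses are not known exactly. Their poses are not given: they have to be found in the camera images.
- plate: Dark steel marking-out plate fixed to the bench, 160 x 200 x 10 mm (x, y, z). Origin: centre of its underside, on the bench (z = 0); its top is 10 mm higher. It turns a little about z from start to start.
- box_a_grip (a point): Base of box A, one of three like boxes (base + lift-off cover, 63 mm tall; light about 0.29 kg in all, heavy about 0.59 kg; which cannot be seen). Point: centre of the base, 18 mm above the bench. Base 86 (x) x 58 (y) x 36 mm, 2 mm wider all round than the cover: gripped low across the 58 mm it carries everything. Inside the cover a lip, up to 40 mm, frames the blank, whose lowest 11 mm is sunk in it. z up.
- cover_a_mid (a point): Cover of box A: grey plastic cap 82 (x) x 54 (y) x 27 mm tall, 3 mm walls, open below, 50 g, z up. Point: its centre, 13.5 mm above its lower rim; 49.5 mm above the bench when closed (rim at 36 mm). It just sits on the base: grip it across its 54 mm, fingertips above the base, and lift straight up.
- blank_a_mid (a point): Grey hexagonal bar in box A, along the box's x, 30 mm across flats, 58 mm long; steel 0.36 kg, dummies 60 g. Point: its centre, in the box 44 mm above the bench. x: along the bar; z: out of the face marked with a black cross, in the box 60 degrees from up. Grip it by its ends. On a flat, pushed high and square from the side, it tips over its far edge to the next flat, 17 mm on.
- box_b_grip (a point): Base of box B, one of three like boxes (base + lift-off cover, 63 mm tall; light about 0.29 kg in all, heavy about 0.59 kg; which cannot be seen). Point: centre of the base, 18 mm above the bench. Base 86 (x) x 58 (y) x 36 mm, 2 mm wider all round than the cover: gripped low across the 58 mm it carries everything. Inside the cover a lip, up to 40 mm, frames the blank, whose lowest 11 mm is sunk in it. z up.
- cover_b_mid (a point): Cover of box B: grey plastic cap 82 (x) x 54 (y) x 27 mm tall, 3 mm walls, open below, 50 g, z up. Point: its centre, 13.5 mm above its lower rim; 49.5 mm above the bench when closed (rim at 36 mm). It just sits on the base: grip it across its 54 mm, fingertips above the base, and lift straight up.
- blank_b_mid (a point): Grey hexagonal bar in box B, along the box's x, 30 mm across flats, 58 mm long; steel 0.36 kg, dummies 60 g. Point: its centre, in the box 44 mm above the bench. x: along the bar; z: out of the face marked with a black cross, in the box 60 degrees from up. Grip it by its ends. On a flat, pushed high and square from the side, it tips over its far edge to the next flat, 17 mm on.
- box_c_grip (a point): Base of box C, one of three like boxes (base + lift-off cover, 63 mm tall; light about 0.29 kg in all, heavy about 0.59 kg; which cannot be seen). Point: centre of the base, 18 mm above the bench. Base 86 (x) x 58 (y) x 36 mm, 2 mm wider all round than the cover: gripped low across the 58 mm it carries everything. Inside the cover a lip, up to 40 mm, frames the blank, whose lowest 11 mm is sunk in it. z up.
- cover_c_mid (a point): Cover of box C: grey plastic cap 82 (x) x 54 (y) x 27 mm tall, 3 mm walls, open below, 50 g, z up. Point: its centre, 13.5 mm above its lower rim; 49.5 mm above the bench when closed (rim at 36 mm). It just sits on the base: grip it across its 54 mm, fingertips above the base, and lift straight up.
- blank_c_mid (a point): Grey hexagonal bar in box C, along the box's x, 30 mm across flats, 58 mm long; steel 0.36 kg, dummies 60 g. Point: its centre, in the box 44 mm above the bench. x: along the bar; z: out of the face marked with a black cross, in the box 60 degrees from up. Grip it by its ends. On a flat, pushed high and square from the side, it tips over its far edge to the next flat, 17 mm on.
- clamp_p (a point): Bystander: loose steel G-clamp lying on the bench, 150 x 70 mm, 14 mm high. Leave alone. Point: middle of its spine, at the bench surface.
- jar_p (a point): Bystander: loose brown glass jar, 64 mm across, 90 mm tall. Leave alone. Point: centre of its underside.
- hammer_grip (a point): Bystander: hammer lying on the bench, about 0.3 m long, x from handle to head. Leave alone. Point: on its handle.
Things that resemble listed ones, but are neither listed nor needed, are in the scene too. What is shaped like the part that bears box_a_grip but blue or turquoise is not meant.

How it is judged (in metres and radians):
On the way, in this order (a step that is already met when the one before it is completed fails the run):
1. the heavy box is lifted clear of the bench (18 mm or more), still closed (((height (world z) of box_a_grip above 0.036 m and distance between cover_a_mid and box_a_grip below 0.041 m and contact force between blank_a and box_a above 2.2 N) or (height (world z) of box_b_grip above 0.036 m and distance between cover_b_mid and box_b_grip below 0.041 m and contact force between blank_b and box_b above 2.2 N) or (height (world z) of box_c_grip above 0.036 m and distance between cover_c_mid and box_c_grip below 0.041 m and contact force between blank_c and box_c above 2.2 N))), for 0.2 s.
2. the heavy box is back on the bench, upright, and its blank is lifted out (((height (world z) of box_a_grip below 0.022 m and angle between box_a_grip's own z axis and vertical below 0.1 rad and distance between blank_a_mid and box_a_grip above 0.05 m and height (world z) of blank_a_mid above 0.058 m) or (height (world z) of box_b_grip below 0.022 m and angle between box_b_grip's own z axis and vertical below 0.1 rad and distance between blank_b_mid and box_b_grip above 0.05 m and height (world z) of blank_b_mid above 0.058 m) or (height (world z) of box_c_grip below 0.022 m and angle between box_c_grip's own z axis and vertical below 0.1 rad and distance between blank_c_mid and box_c_grip above 0.05 m and height (world z) of blank_c_mid above 0.058 m))), for 0.1 s.
3. the steel blank lies on the plate on a flat, let go, with its marked face not yet on top (((x of blank_a_mid in the frame of plate between -0.062 and 0.062 m and y of blank_a_mid in the frame of plate between -0.082 and 0.082 m and height (world z) of blank_a_mid between 0.0215 and 0.028 m and contact force between blank_a and plate above 2.2 N and contact force between blank_a and the fingers below 0.1 N and linear speed of blank_a below 0.01 m/s and angle between blank_a_mid's own z axis and vertical above 0.8 rad) or (x of blank_b_mid in the frame of plate between -0.062 and 0.062 m and y of blank_b_mid in the frame of plate between -0.082 and 0.082 m and height (world z) of blank_b_mid between 0.0215 and 0.028 m and contact force between blank_b and plate above 2.2 N and contact force between blank_b and the fingers below 0.1 N and linear speed of blank_b below 0.01 m/s and angle between blank_b_mid's own z axis and vertical above 0.8 rad) or (x of blank_c_mid in the frame of plate between -0.062 and 0.062 m and y of blank_c_mid in the frame of plate between -0.082 and 0.082 m and height (world z) of blank_c_mid between 0.0215 and 0.028 m and contact force between blank_c and plate above 2.2 N and contact force between blank_c and the fingers below 0.1 N and linear speed of blank_c below 0.01 m/s and angle between blank_c_mid's own z axis and vertical above 0.8 rad))), for 0.15 s.
At the end, for the whole second after the job is handed in: Steel blank still and released on the plate, centre within 62 mm (plate x) and 82 mm (plate y) of its centre, marked face up within 0.12 rad; all boxes upright on the bench, light ones closed; the heavy box's cover stands open side down on the bench itself (((x of blank_a_mid in the frame of plate between -0.062 and 0.062 m and y of blank_a_mid in the frame of plate between -0.082 and 0.082 m and height (world z) of blank_a_mid between 0.0215 and 0.028 m and contact force between blank_a and plate above 2.2 N and contact force between blank_a and the fingers below 0.1 N and linear speed of each of blank_a, cover_a below 0.01 m/s and angle between blank_a_mid's own z axis and vertical below 0.12 rad and angular speed of blank_a below 0.1 rad/s and height (world z) of cover_a_mid below 0.018 m and angle between cover_a_mid's own z axis and vertical below 0.1 rad and distance between cover_b_mid and box_b_grip below 0.041 m and distance between cover_c_mid and box_c_grip below 0.041 m) or (x of blank_b_mid in the frame of plate between -0.062 and 0.062 m and y of blank_b_mid in the frame of plate between -0.082 and 0.082 m and height (world z) of blank_b_mid between 0.0215 and 0.028 m and contact force between blank_b and plate above 2.2 N and contact force between blank_b and the fingers below 0.1 N and linear speed of each of blank_b, cover_b below 0.01 m/s and angle between blank_b_mid's own z axis and vertical below 0.12 rad and angular speed of blank_b below 0.1 rad/s and height (world z) of cover_b_mid below 0.018 m and angle between cover_b_mid's own z axis and vertical below 0.1 rad and distance between cover_a_mid and box_a_grip below 0.041 m and distance between cover_c_mid and box_c_grip below 0.041 m) or (x of blank_c_mid in the frame of plate between -0.062 and 0.062 m and y of blank_c_mid in the frame of plate between -0.082 and 0.082 m and height (world z) of blank_c_mid between 0.0215 and 0.028 m and contact force between blank_c and plate above 2.2 N and contact force between blank_c and the fingers below 0.1 N and linear speed of each of blank_c, cover_c below 0.01 m/s and angle between blank_c_mid's own z axis and vertical below 0.12 rad and angular speed of blank_c below 0.1 rad/s and height (world z) of cover_c_mid below 0.018 m and angle between cover_c_mid's own z axis and vertical below 0.1 rad and distance between cover_a_mid and box_a_grip below 0.041 m and distance between cover_b_mid and box_b_grip below 0.041 m)) and height (world z) of each of box_a_grip, box_b_grip, box_c_grip below 0.022 m and angle between each of box_a_grip, box_b_grip, box_c_grip's own z axis and vertical below 0.08 rad and linear speed of each of box_a, box_b, box_c below 0.01 m/s); the robot touches nothing.
It fails at once if a light box is opened (its cover more than 9.5 mm off its seat, its light blank resting in it) ((not (distance between cover_a_mid and box_a_grip below 0.041 m) and distance between the grasp point and blank_a_mid above 0.08 m and contact force between blank_a and box_a between 0.2 and 1.5 N) or (not (distance between cover_b_mid and box_b_grip below 0.041 m) and distance between the grasp point and blank_b_mid above 0.08 m and contact force between blank_b and box_b between 0.2 and 1.5 N) or (not (distance between cover_c_mid and box_c_grip below 0.041 m) and distance between the grasp point and blank_c_mid above 0.08 m and contact force between blank_c and box_c between 0.2 and 1.5 N)).
It fails at once if a blank is dropped or flung (faster than 0.7 m/s with no finger on it, once out of its box) ((contact force between blank_a and the fingers below 0.1 N and linear speed of blank_a above 0.7 m/s and distance between blank_a_mid and box_a_grip above 0.045 m) or (contact force between blank_b and the fingers below 0.1 N and linear speed of blank_b above 0.7 m/s and distance between blank_b_mid and box_b_grip above 0.045 m) or (contact force between blank_c and the fingers below 0.1 N and linear speed of blank_c above 0.7 m/s and distance between blank_c_mid and box_c_grip above 0.045 m)).
It fails at once if the clamp, jar or hammer is moved by more than 20 mm (distance of any of clamp_p, jar_p, hammer_grip from where it was at the start of the episode above 0.02 m).
It also fails if it takes over 72 s, if anything falls off the work surface, if the arm or the gripper's body presses on something with over 40 N, if the wrist force passes 120 N, or if a joint passes its speed limit or range.

## Working session

There is one attempt and no reset: what is moved stays moved. The work goes in short steps, Python scripts to look and compute and a tool call to move; the robot and the scene stay as the last step left them, time stands still between calls to the robot, and variables do not carry over. Pictures are saved under pics/ and viewed, and the job is handed in when it is done.

Besides the shell and the picture viewer there is one more tool, called by a JSON object that holds its "api" and its "payload". move_arm: Moves the arm, as the interface text tells. Its arguments: {"type":"object","properties":{"steps":{"type":"array","items":{"type":"number"}},"hand":{"type":"number"},"grip_force":{"type":"number"}},"required":["steps"]}

```bash
mkdir -p pics; ls
python3 - <<'E'
from workcell import ctrl
import cv2,json,numpy as np
o=ctrl.get_obs();print({k:np.round(v,4).tolist() for k,v in o.items()})
print(ctrl.tips_ahead)
for n in ("scene","top","wrist"):
    d=ctrl.get_image(n);cv2.imwrite(f"pics/{n}0.png",d["pixels"])
    print(n,{k:np.round(v,4).tolist() for k,v in d.items() if k!="pixels"})
E
```

```text
pics
{'time_s': 0.0, 'qpos': [65.5567, 33.0335, 1.4247, 82.3879, -0.8601, 64.6877, -3.2367], 'qvel': [-0.0766, 0.0806, -0.0073, 0.0258, -0.0323, -0.0421, 0.044], 'joint_torque': [-0.0017, -76.5761, 2.2501, -28.5976, 0.0153, 0.0127, 0.0], 'tcp_pos': [0.2267, -0.6353, 0.2554], 'ee_rot': [179.9947, 0.0984, -70.3569], 'ft_force': [-0.2881, -0.3727, -0.3321], 'torque': [0.0306, -0.0138, -0.0255], 'finger_gap': 0.0856}
0.025
scene {'intrinsics': [[478.6031, 0.0, 255.848], [0.0, 478.6031, 199.0165], [0.0, 0.0, 1.0]], 'k1': -0.0603, 'rvec': [0.7692, 2.4875, -1.2074], 'tvec': [0.4202, -0.161, 1.6154]}
top {'intrinsics': [[438.7082, 0.0, 259.5203], [0.0, 438.7082, 195.7131], [0.0, 0.0, 1.0]], 'k1': -0.106, 'rvec': [2.1653, -2.165, 0.1105], 'tvec': [0.0816, 0.5445, 1.5828]}
wrist {'intrinsics': [[264.8497, 0.0, 256.9107], [0.0, 264.8497, 191.5329], [0.0, 0.0, 1.0]], 'k1': -0.0106, 'tool_from_camera': [[1.0, 0.0, 0.0002, 0.0011], [-0.0001, 0.9537, 0.3007, -0.0755], [-0.0002, -0.3007, 0.9537, -0.1185], [0.0, 0.0, 0.0, 1.0]]}
```

View pics/scene0.png

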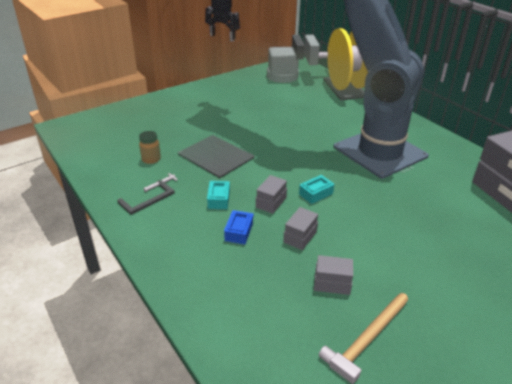

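View pics/top0.png

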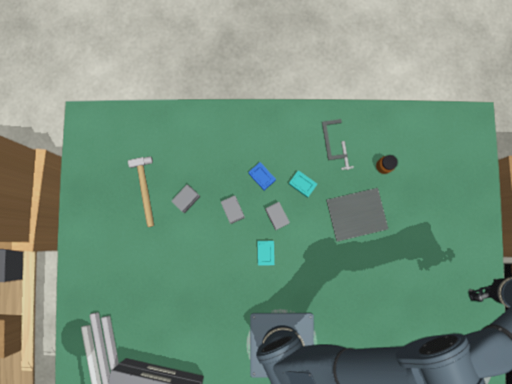

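View pics/wrist0.png

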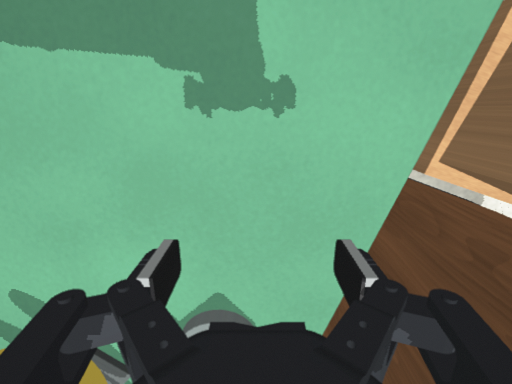

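The top view shows the grey boxes at about (277,215), (232,209) and (186,198). The blue and turquoise open boxes at (262,176), (303,183) and (266,252) are decoys. The plate is at (357,214), the clamp at (340,145), the jar at (388,163) and the hammer at (145,190). Next I'll enlarge this and fit the poses.

```bash
cat > h.py <<'E'
import numpy as np,cv2
from workcell import ctrl
from scipy.spatial.transform import Rotation as R
def calib(d):
    if "rvec" in d: return cv2.Rodrigues(np.array(d["rvec"],float))[0],np.array(d["tvec"],float).ravel()
    o=d["obs"]; Rt=R.from_euler('xyz',o["ee_rot"],degrees=True).as_matrix(); T=np.array(d["tool_from_camera"])
    Rc=Rt@T[:3,:3]; c=Rt@T[:3,3]+np.array(o["tcp_pos"])
    return Rc.T,-Rc.T@c
def img(n):
    o=ctrl.get_obs(); d=ctrl.get_image(n); d["obs"]=o; return d
def dist(d): return np.array([d["k1"],0,0,0],float)
def proj(d,P):
    r,t=calib(d); p,_=cv2.projectPoints(np.array(P,float).reshape(-1,3),cv2.Rodrigues(r)[0],t,np.array(d["intrinsics"],float),dist(d)); return p.reshape(-1,2)
def pix2z(d,uv,z):
    r,t=calib(d); n=cv2.undistortPoints(np.array(uv,float).reshape(-1,1,2),np.array(d["intrinsics"],float),dist(d)).reshape(-1,2)
    c=-r.T@t; v=np.c_[n,np.ones(len(n))]@r
    return c+v*((z-c[2])/v[:,2])[:,None]
def box(x,y,yaw,lx,ly,z0,z1):
    a=np.radians(yaw);c,s=np.cos(a),np.sin(a)
    return [[x+c*u-s*v,y+s*u+c*v,z] for z in(z0,z1) for u,v in((-lx/2,-ly/2),(lx/2,-ly/2),(lx/2,ly/2),(-lx/2,ly/2))]
def boxmask(d,parts,S=4):
    m=np.zeros((384*S,512*S),np.uint8)
    for P in parts:
        h=cv2.convexHull(((proj(d,P)+.5)*S).astype(np.float32)); cv2.fillConvexPoly(m,np.round(h).astype(np.int32),255)
    return cv2.resize(m,(512,384),interpolation=cv2.INTER_AREA)/255.
E
python3 - <<'E'
from h import *
t=img("top");s=img("scene")
a=cv2.resize(t["pixels"][140:270,150:410],None,fx=3,fy=3,interpolation=cv2.INTER_CUBIC)
cv2.imwrite("pics/tc.png",a)
b=cv2.resize(s["pixels"][120:310,110:370],None,fx=3,fy=3,interpolation=cv2.INTER_CUBIC)
cv2.imwrite("pics/sc.png",b)
for p in((277,215),(232,209),(186,198),(357,214)): print(p,t["pixels"][p[1],p[0]],pix2z(t,[p],.06 if p[0]<300 else .01))
print(t["pixels"][230,200],s["pixels"][250,280])
E
```

```text
(277, 215) [159 156 155] [[0.47166189 0.01884936 0.06      ]]
(232, 209) [157 155 153] [[0.49321891 0.18047436 0.06      ]]
(186, 198) [154 151 149] [[0.53294135 0.3472997  0.06      ]]
(357, 214) [108 110 104] [[ 0.47815447 -0.2807155   0.01      ]]
[117 147  91] [115 148  92]
```

View pics/tc.png

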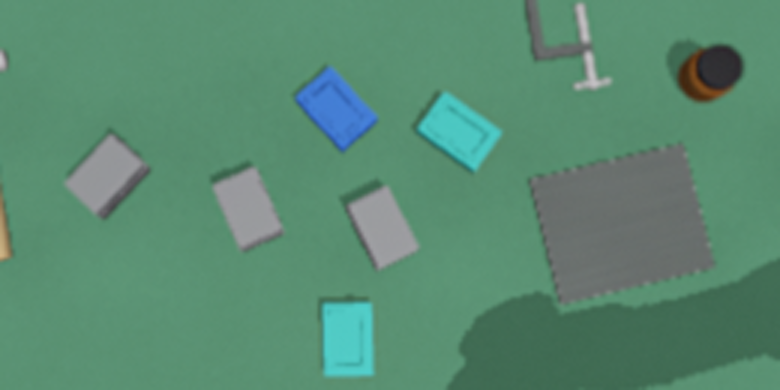

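View pics/sc.png

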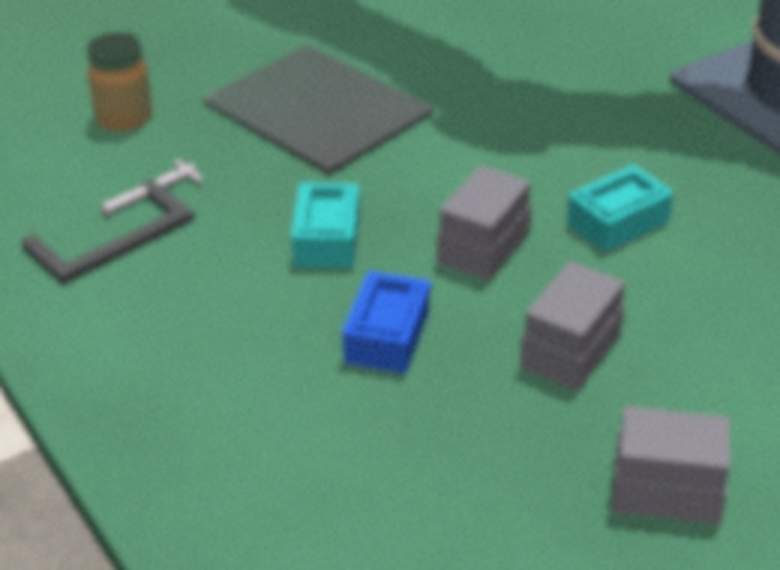

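The crops confirm three closed grey boxes, one in two grey parts each, and the blue and turquoise bases are open decoys. Now I'll fit the poses by silhouette in both cameras.

```bash
cat > fit.py <<'E'
from h import *
from scipy.optimize import minimize
def grey(d,z=None):
    p=cv2.GaussianBlur(d["pixels"],(0,0),.6).astype(float); g=p[...,1]-(p[...,0]+p[...,2])/2
    return np.clip((22-g)/18,0,1)
def fit(ds,parts,x0,roi=45,verbose=True):
    ms=[];rois=[]
    for d in ds:
        u,v=proj(d,[[x0[0],x0[1],.03]])[0].astype(int)
        sl=(slice(max(v-roi,0),v+roi),slice(max(u-roi,0),u+roi)); rois.append(sl)
        m=grey(d)
        hull=cv2.dilate((boxmask(d,parts(*x0))>.3).astype(np.uint8),np.ones((21,21)))
        ms.append(np.where(hull,m,0)[sl])
    def cost(p):
        p=np.array(p)*[.01,.01,5]+x0
        return sum(((cv2.GaussianBlur(boxmask(d,parts(*p)),(0,0),.8)[sl]-m)**2).sum() for d,m,sl in zip(ds,ms,rois))
    best=min((minimize(cost,[0,0,k],method="Nelder-Mead",options=dict(initial_simplex=[[0,0,k],[1,0,k],[0,1,k],[0,0,k+2]],xatol=.01,fatol=.05)) for k in(-2,2)),key=lambda r:r.fun)
    return best.x*[.01,.01,5]+x0,best.fun
closed=lambda x,y,w:[box(x,y,w,.086,.058,0,.036),box(x,y,w,.082,.054,.036,.063)]
plate=lambda x,y,w:[box(x,y,w,.16,.20,0,.01)]
E
python3 - <<'E'
from fit import *
t=img("top");s=img("scene")
for n,x0,pt,r in(("near",(.47,.02,30),closed,45),("mid",(.49,.18,20),closed,45),("far",(.53,.347,-45),closed,45),("plate",(.478,-.28,10),plate,60)):
    for nm,ds in(("both",[t,s]),("top",[t]),("scene",[s])):
        x,f=fit(ds,pt,np.array(x0),r); print(n,nm,np.round(x,4),round(f,1))
E
```

```text
near both [4.71400e-01 1.80000e-02 2.94195e+01] 89.7
near top [4.72700e-01 1.88000e-02 2.76779e+01] 9.2
near scene [4.69700e-01 1.54000e-02 3.03462e+01] 71.1
mid both [ 0.4936  0.1805 26.926 ] 38.6
mid top [ 0.4954  0.1818 23.3552] 9.5
mid scene [ 0.4927  0.1788 27.2804] 17.7
far both [  0.5341   0.3537 -44.6236] 36.8
far top [  0.5361   0.355  -41.8584] 9.9
far scene [  0.5333   0.3526 -45.3003] 14.8
plate both [ 0.4784 -0.2806 13.4352] 233.3
plate top [ 0.4786 -0.2801 12.2417] 51.8
plate scene [ 0.475  -0.2839 12.0283] 169.5
```

```bash
cat > plan.py <<'E'
from h import *
def plan(*W):
    """W: (x,y,z,yaw,[n])  -> rows relative to current pose (tool axes), turn rad"""
    o=ctrl.get_obs(); p=np.array(o["tcp_pos"]); yaw0=o["ee_rot"][2]; Rt=R.from_euler('xyz',[180,0,yaw0],degrees=True).as_matrix()
    print("at",np.round(p,4),np.round(o["ee_rot"],2),"gap",round(o["finger_gap"],4),"t",round(o["time_s"],2),"F",np.round(o["ft_force"],2))
    q=p;yq=0
    for w in W:
        d=Rt.T@(np.array(w[:3])-p)*1000; dy=(w[3]-yaw0+180)%360-180
        n=np.linalg.norm(np.array(w[:3])-q)/.0417; ny=abs(dy-yq)/7.16
        print(np.round(d,1).tolist(),round(-np.radians(dy),3),"rows>=",round(max(n,ny),1)); q=np.array(w[:3]);yq=dy
E
python3 - <<'E'
from plan import *
plan((.45,-.30,.22,-66),(.473,.018,.19,-62))
E
```

```text
at [ 0.2269 -0.6356  0.2561] [-1.800e+02  2.000e-02 -7.036e+01] gap 0.0852 t 0.35 F [ 0.09  0.01 -0.61]
[-241.1, -322.9, 36.1] -0.076 rows>= 9.7
[-532.9, -451.5, 66.1] -0.146 rows>= 7.7
```

{"api": "move_arm", "payload": {"steps": [-241,-323,36,-0.076,-241,-323,36,-0.076,-241,-323,36,-0.076,-241,-323,36,-0.076,-241,-323,36,-0.076,-241,-323,36,-0.076,-241,-323,36,-0.076,-241,-323,36,-0.076,-241,-323,36,-0.076,-533,-451,66,-0.146,-533,-451,66,-0.146,-533,-451,66,-0.146,-533,-451,66,-0.146,-533,-451,66,-0.146,-533,-451,66,-0.146,-533,-451,66,-0.146,-533,-451,66,-0.146,-533,-451,66,-0.146,-533,-451,66,-0.146,-533,-451,66,-0.146], "hand": 0}}

```text
time_s: 2.02
tcp_pos: [0.4725, 0.0185, 0.1903]
ee_rot: [180.0, -0.0, -61.9]
ft_force: [0.1, -0.8, 0.3]
finger_gap: 0.0852
```

Run:
```python
from fit import *
w=img("wrist");cv2.imwrite("pics/w1.png",w["pixels"])
print(w["obs"]["tcp_pos"],w["obs"]["ee_rot"],w["obs"]["qpos"],w["obs"]["ft_force"])
t=img("top")
for n,x0 in(("near",(.4727,.0188,28)),):
    x,f=fit([w],closed,np.array(x0),130); print(n,np.round(x,4),round(f,1))
v=w["pixels"].copy()
for P in closed(*x):
    q=proj(w,P).astype(int)
    cv2.polylines(v,[q[:4]],True,(0,0,255));cv2.polylines(v,[q[4:]],True,(0,255,255))
cv2.imwrite("pics/w1f.png",v)
```

```text
[0.47252935 0.01846629 0.19031659] [ 1.79996276e+02 -8.49365009e-03 -6.18656014e+01] [ -2.42497767  20.74496895  -7.42352461 116.87643816   3.8901621
  42.60447715 -74.10305765] [ 0.07038332 -0.80518395  0.26018907]
near [4.68700e-01 1.54000e-02 2.66066e+01] 54.7
```

View pics/w1f.png

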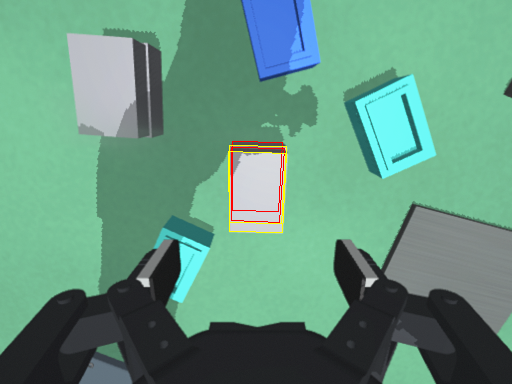

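Run:
```python
from plan import *
plan((.470,.0170,.09,-63),(.470,.017,.03,-63))
```

```text
at [0.4724 0.0166 0.1904] [ 1.7998e+02 -3.0000e-02 -6.2080e+01] gap 0.0849 t 2.12 F [ 0.76  0.37 -0.02]
[-1.5, 1.9, 100.4] 0.016 rows>= 2.4
[-1.5, 1.9, 160.4] 0.016 rows>= 1.4
```

{"api": "move_arm", "payload": {"steps": [-1.5,2,40,0.016,-1.5,2,80,0.016,-1.5,2,120,0.016,-1.5,2,145,0.016,-1.5,2,160,0.016,-1.5,2,160,0.016,-1.5,2,160,0.016]}}

```text
time_s: 2.7
tcp_pos: [0.4697, 0.0168, 0.0301]
ee_rot: [179.9, 0.0, -63.0]
ft_force: [0.7, -0.2, -0.8]
finger_gap: 0.0854
```

{"api": "move_arm", "payload": {"steps": [0,0,0,0,0,0,0,0,0,0,0,0,0,0,0,0,0,0,0,0,0,0,0,0,0,0,0,0,0,0,0,0], "hand": 1, "grip_force": 50}}

```text
time_s: 3.37
tcp_pos: [0.4709, 0.0179, 0.0318]
ee_rot: [-179.9, -0.1, -63.0]
ft_force: [-0.1, -1.5, 7.4]
finger_gap: 0.0571
```

{"api": "move_arm", "payload": {"steps": [0,0,-5,0,0,0,-15,0,0,0,-30,0,0,0,-45,0,0,0,-50,0,0,0,-50,0,0,0,-50,0,0,0,-50,0]}}

```text
time_s: 4.03
tcp_pos: [0.4697, 0.0182, 0.0799]
ee_rot: [180.0, 0.0, -62.9]
ft_force: [0.2, -0.7, -2.9]
finger_gap: 0.0568
```

Run:
```python
from h import *
w=img("wrist");o=ctrl.get_obs();s=img("scene");cv2.imwrite("pics/s2.png",cv2.resize(s["pixels"][120:310,110:370],None,fx=3,fy=3));cv2.imwrite("pics/w2.png",w["pixels"])
for k in range(3): print(ctrl.get_obs()["ft_force"],w["obs"]["ft_force"],s["obs"]["ft_force"])
print(o["tcp_pos"])
```

```text
[ 0.2738921  -0.89165123 -2.23648581] [ 0.19475038 -0.70632268 -2.91297331] [ 0.31856612 -0.35398066 -2.02107921]
[ 0.2738921  -0.89165123 -2.23648581] [ 0.19475038 -0.70632268 -2.91297331] [ 0.31856612 -0.35398066 -2.02107921]
[ 0.2738921  -0.89165123 -2.23648581] [ 0.19475038 -0.70632268 -2.91297331] [ 0.31856612 -0.35398066 -2.02107921]
[0.46961833 0.0181845  0.07973702]
```

View pics/s2.png

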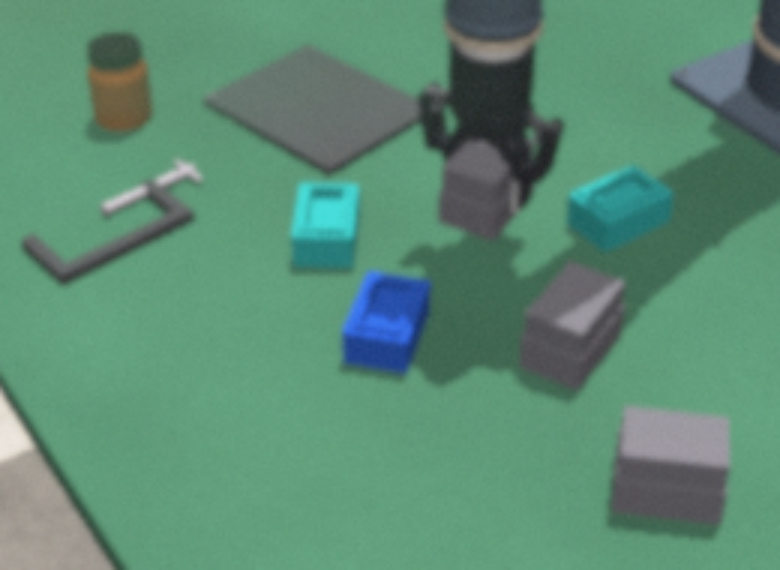

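The near box is lifted closed at (480,185) in the crop. The load is about 2.4 N, so it is a light one. I'll set it back.

{"api": "move_arm", "payload": {"steps": [0,0,15,0,0,0,30,0,0,0,40,0,0,0,45,0,0,0,48,0,0,0,48.5,0,0,0,48.5,0]}}

```text
time_s: 4.72
tcp_pos: [0.4695, 0.0182, 0.032]
ee_rot: [179.9, 0.0, -62.9]
ft_force: [0.1, 0.1, -2.3]
finger_gap: 0.0569
```

{"api": "move_arm", "payload": {"steps": [0,0,0,0,0,0,0,0,0,0,0,0,0,0,0,0,0,0,0,0], "hand": 0}}

```text
time_s: 5.13
tcp_pos: [0.4702, 0.0183, 0.0319]
ee_rot: [-180.0, -0.0, -62.9]
ft_force: [-0.6, 0.1, -0.3]
finger_gap: 0.0853
```

Run:
```python
from plan import *
p=ctrl.get_obs()["tcp_pos"]
plan((p[0],p[1],.12,-63),(.494,.1805,.19,-65.5))
```

```text
at [0.4702 0.0183 0.0319] [-179.98   -0.    -62.91] gap 0.0853 t 5.13 F [-0.55  0.1  -0.31]
[-0.0, 0.0, -88.1] 0.002 rows>= 2.1
[-133.6, -95.0, -158.1] 0.045 rows>= 4.3
```

{"api": "move_arm", "payload": {"steps": [0,0,-40,0,0,0,-80,0,0,0,-90,0,-134,-95,-158,0.045,-134,-95,-158,0.045,-134,-95,-158,0.045,-134,-95,-158,0.045,-134,-95,-158,0.045,-134,-95,-158,0.045]}}

```text
time_s: 5.88
tcp_pos: [0.4941, 0.1854, 0.1912]
ee_rot: [-179.8, 0.1, -65.2]
ft_force: [-0.7, -0.9, 0.3]
finger_gap: 0.0851
```

```bash
cat > look.py <<'E'
import sys
from fit import *
def look(n,x0,parts=closed,roi=130):
    w=img("wrist")
    x,f=fit([w],parts,np.array(x0),roi); print(np.round(x,4),round(f,1))
    v=w["pixels"].copy()
    for P in parts(*x):
        q=proj(w,P).astype(int)
        cv2.polylines(v,[q[:4]],True,(0,0,255));cv2.polylines(v,[q[4:]],True,(0,255,255))
    cv2.imwrite(f"pics/{n}.png",v); return w,x
E
python3 - <<'E'
from look import *
look("w3",(.494,.1805,25))
from plan import *
plan((.494,.1805,.03,-65))
E
```

```text
[ 0.4913  0.1783 24.1675] 48.5
at [0.4936 0.1824 0.1901] [-1.7993e+02  2.0000e-02 -6.5310e+01] gap 0.0853 t 5.93 F [-0.34  0.39 -0.54]
[1.9, 0.4, 160.1] -0.005 rows>= 3.8
```

View pics/w3.png

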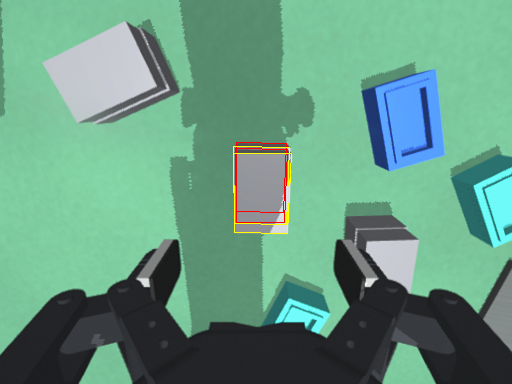

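{"api": "move_arm", "payload": {"steps": [2,0,40,0,2,0,80,0,2,0,120,0,2,0,145,0,2,0,159,0,2,0,159,0,2,0,159,0]}}

```text
time_s: 6.52
tcp_pos: [0.4937, 0.1771, 0.0301]
ee_rot: [179.8, -0.0, -65.6]
ft_force: [0.1, 0.1, 0.7]
finger_gap: 0.0853
```

{"api": "move_arm", "payload": {"steps": [0,0,0,0,0,0,0,0,0,0,0,0,0,0,0,0,0,0,0,0,0,0,-5,0,0,0,-15,0,0,0,-30,0,0,0,-45,0,0,0,-50,0,0,0,-50,0,0,0,-50,0,0,0,-50,0], "hand": 1}}

```text
time_s: 7.6
tcp_pos: [0.4941, 0.1788, 0.0804]
ee_rot: [180.0, 0.0, -65.5]
ft_force: [-0.1, -0.7, -3.0]
finger_gap: 0.0572
```

Run:
```python
from h import *
for k in range(3): print(img("wrist")["obs"]["ft_force"])
o=ctrl.get_obs();print(o["tcp_pos"],o["finger_gap"])
s=img("scene");cv2.imwrite("pics/s3.png",cv2.resize(s["pixels"][120:310,110:370],None,fx=3,fy=3))
```

```text
[-0.0621328  -0.70128184 -2.96144798]
[ 0.13550555  0.30298677 -3.69396721]
[-0.04551339  0.62212345 -4.20336405]
[0.49401227 0.17882598 0.08014055] 0.05718541464975498
```

View pics/s3.png

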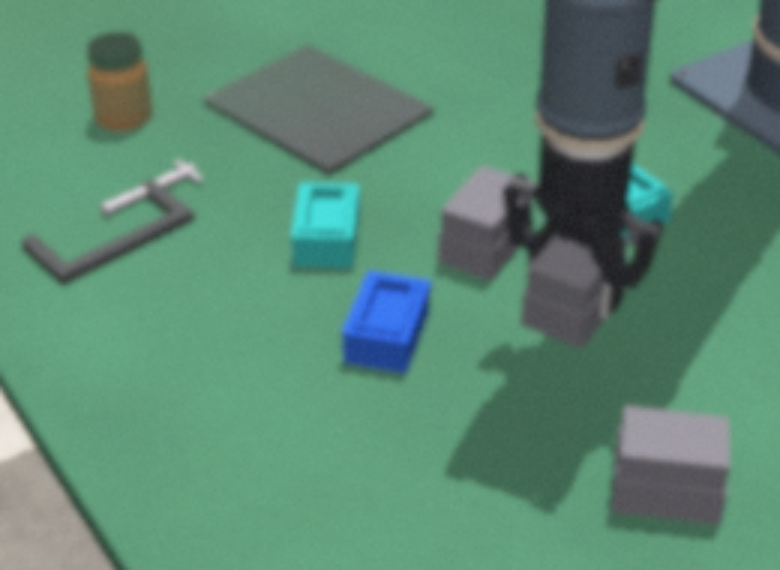

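Run:
```python
from h import *
a=[];tq=[]
for k in range(10):
    o=img("wrist")["obs"]; a.append(o["ft_force"][2]);tq.append(o["joint_torque"])
print(np.round(a,2),np.mean(a)); print(np.mean(tq,0))
```

```text
[-2.78 -2.98 -4.17 -3.5  -3.17 -2.68 -3.04 -2.68 -2.66 -3.04] -3.068293915993948
[ 5.69296773e-04 -6.67402196e+01  4.26673053e-01 -1.66370643e+01
  8.72977049e-03  1.02269005e-02 -2.35276038e-04]
```

The mean is 3.1 N, so the middle box is light too and goes back.

{"api": "move_arm", "payload": {"steps": [0,0,15,0,0,0,30,0,0,0,40,0,0,0,45,0,0,0,48,0,0,0,49,0,0,0,49,0]}}

```text
time_s: 8.88
tcp_pos: [0.4942, 0.1789, 0.0324]
ee_rot: [180.0, -0.0, -65.5]
ft_force: [-1.6, -0.4, -0.6]
finger_gap: 0.0571
```

{"api": "move_arm", "payload": {"steps": [0,0,0,0,0,0,0,0,0,0,0,0,0,0,0,0,0,0,0,0], "hand": 0}}

```text
time_s: 9.3
tcp_pos: [0.4946, 0.179, 0.0319]
ee_rot: [-180.0, -0.0, -65.5]
ft_force: [0.6, 0.4, -0.4]
finger_gap: 0.0855
```

Run:
```python
from plan import *
p=ctrl.get_obs()["tcp_pos"]
plan((p[0],p[1],.12,-65.5),(.535,.354,.19,47))
```

```text
at [0.4946 0.179  0.0319] [-179.98   -0.    -65.49] gap 0.0855 t 9.3 F [ 0.65  0.39 -0.4 ]
[0.0, 0.0, -88.1] 0.0 rows>= 2.1
[-142.5, -109.3, -158.1] -1.963 rows>= 15.7
```

{"api": "move_arm", "payload": {"steps": [0,0,-40,0,0,0,-85,0,-142,-109,-158,-1.963,-142,-109,-158,-1.963,-142,-109,-158,-1.963,-142,-109,-158,-1.963,-142,-109,-158,-1.963,-142,-109,-158,-1.963,-142,-109,-158,-1.963,-142,-109,-158,-1.963,-142,-109,-158,-1.963,-142,-109,-158,-1.963,-142,-109,-158,-1.963,-142,-109,-158,-1.963,-142,-109,-158,-1.963,-142,-109,-158,-1.963,-142,-109,-158,-1.963,-142,-109,-158,-1.963,-142,-109,-158,-1.963,-142,-109,-158,-1.963]}}

```text
time_s: 10.97
tcp_pos: [0.5347, 0.3531, 0.1896]
ee_rot: [-180.0, 0.0, 46.8]
ft_force: [1.2, -0.2, 0.1]
finger_gap: 0.0851
```

Run:
```python
from look import *
look("w4",(.535,.354,-43))
from plan import *
plan((.535,.354,.031,47))
print(ctrl.get_obs()["qpos"])
```

```text
[  0.5325   0.3508 -43.2739] 31.1
at [0.5347 0.3532 0.1897] [-1.7999e+02  1.0000e-02  4.6770e+01] gap 0.0851 t 11.02 F [-0.06 -0.68 -0.24]
[0.8, -0.3, 158.7] -0.004 rows>= 3.8
[-15.78949596  37.00014139 -36.90682779  91.89569456  24.78254388
  59.52340805 -13.15491011]
```

View pics/w4.png

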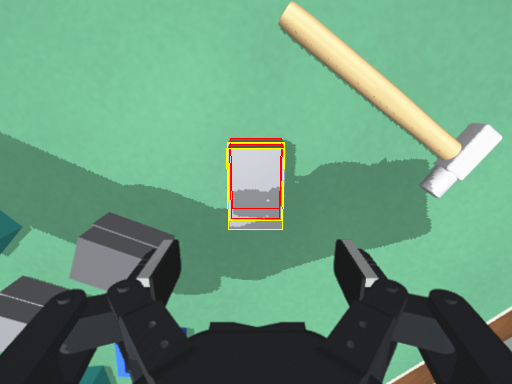

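{"api": "move_arm", "payload": {"steps": [0,0,40,0,0,0,80,0,0,0,120,0,0,0,145,0,0,0,158.5,0,0,0,158.5,0,0,0,158.5,0]}}

```text
time_s: 11.6
tcp_pos: [0.5348, 0.3539, 0.0318]
ee_rot: [-180.0, -0.0, 46.9]
ft_force: [1.4, 0.2, 1.6]
finger_gap: 0.0855
```

{"api": "move_arm", "payload": {"steps": [0,0,0,0,0,0,0,0,0,0,0,0,0,0,0,0,0,0,0,0,0,0,-5,0,0,0,-15,0,0,0,-30,0,0,0,-40,0,0,0,-45,0,0,0,-45,0,0,0,-45,0,0,0,-45,0,0,0,-45,0], "hand": 1}}

```text
time_s: 12.77
tcp_pos: [0.5344, 0.3531, 0.0756]
ee_rot: [-180.0, 0.1, 47.0]
ft_force: [0.2, -1.1, -6.7]
finger_gap: 0.0571
```

Run:
```python
from h import *
a=[img("wrist")["obs"]["ft_force"][2] for k in range(6)]; print(np.round(a,2),np.mean(a))
o=ctrl.get_obs();print(o["tcp_pos"],o["ee_rot"],o["finger_gap"])
s=img("scene");cv2.imwrite("pics/s4.png",cv2.resize(s["pixels"][120:310,170:430],None,fx=3,fy=3))
```

```text
[-6.71 -5.9  -6.27 -5.75 -6.72 -5.99] -6.223053596517631
[0.53457941 0.35340755 0.0760745 ] [-1.79991032e+02  1.76501620e-02  4.69860626e+01] 0.05680124448509837
```

View pics/s4.png

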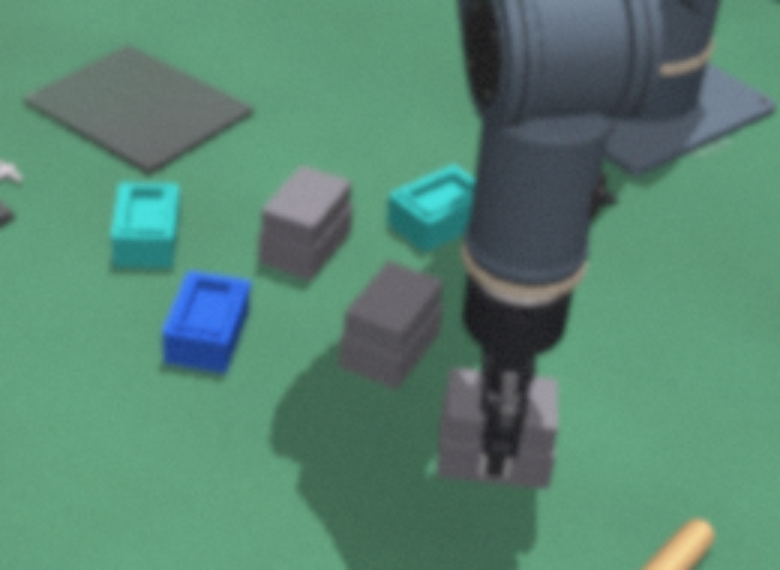

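6.2 N, so the far box is the heavy one, lifted closed and clear. I'll set it down.

{"api": "move_arm", "payload": {"steps": [0,0,15,0,0,0,30,0,0,0,38,0,0,0,42,0,0,0,43.5,0,0,0,44.5,0,0,0,44.5,0,0,0,44.5,0]}}

```text
time_s: 13.78
tcp_pos: [0.5341, 0.3529, 0.0335]
ee_rot: [179.9, 0.1, 47.0]
ft_force: [-7.5, -6.8, 10.6]
finger_gap: 0.057
```

{"api": "move_arm", "payload": {"steps": [0,0,0,0,0,0,0,0,0,0,0,0,0,0,0,0,0,0,-10,0,0,0,-30,0,0,0,-30,0], "hand": 0}}

```text
time_s: 14.37
tcp_pos: [0.5358, 0.3549, 0.0654]
ee_rot: [180.0, -0.3, 47.0]
ft_force: [0.9, 0.7, -0.2]
finger_gap: 0.0855
```

Run:
```python
from plan import *
plan((.5345,.353,.0625,47))
```

```text
at [0.5358 0.3549 0.0654] [179.98  -0.25  46.99] gap 0.0855 t 14.37 F [ 0.89  0.73 -0.2 ]
[-2.3, 0.3, 2.9] -0.0 rows>= 0.1
```

{"api": "move_arm", "payload": {"steps": [0,0,0,0,0,0,0,0]}}

```text
time_s: 14.53
tcp_pos: [0.5348, 0.3533, 0.062]
ee_rot: [180.0, -0.0, 47.0]
ft_force: [-0.4, -0.3, -0.8]
finger_gap: 0.0853
```

{"api": "move_arm", "payload": {"steps": [0,0,0,0,0,0,0,0,0,0,0,0,0,0,0,0,0,0,0,0,0,0,0,0,0,0,0,0,0,0,-3,0,0,0,-8,0,0,0,-15,0,0,0,-30,0,0,0,-50,0,0,0,-70,0,0,0,-90,0,0,0,-90,0,0,0,-90,0], "hand": 1, "grip_force": 25}}

```text
time_s: 15.87
tcp_pos: [0.5352, 0.3539, 0.1536]
ee_rot: [180.0, -0.2, 47.0]
ft_force: [0.2, 0.0, -0.6]
finger_gap: 0.0538
```

Run:
```python
from plan import *
w=img("wrist");cv2.imwrite("pics/w5.png",w["pixels"])
s=img("scene");cv2.imwrite("pics/s5.png",cv2.resize(s["pixels"][120:310,170:430],None,fx=3,fy=3))
plan((.41,.355,.15,47),(.41,.355,.027,47))
```

```text
at [0.5345 0.353  0.1515] [1.7999e+02 3.0000e-02 4.6980e+01] gap 0.0535 t 15.97 F [-0.13  0.09 -1.09]
[-83.5, -92.4, 1.5] -0.0 rows>= 3.0
[-83.5, -92.4, 124.5] -0.0 rows>= 2.9
```

View pics/s5.png

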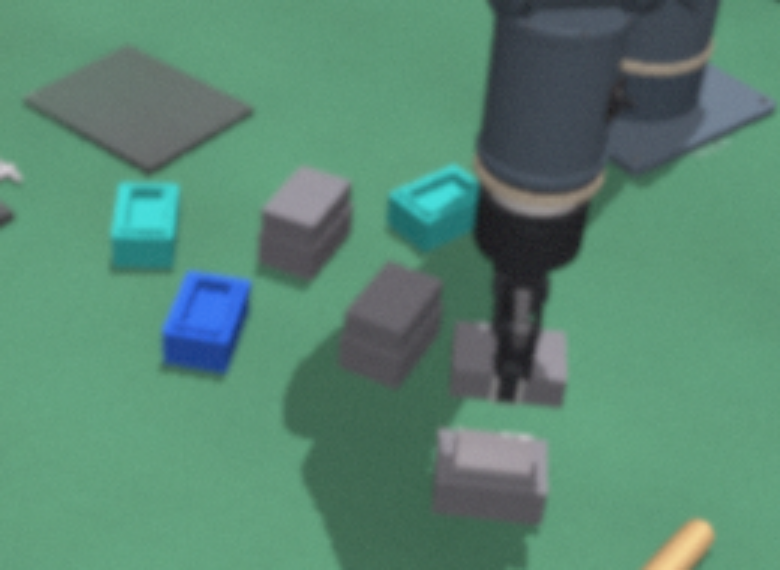

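View pics/w5.png

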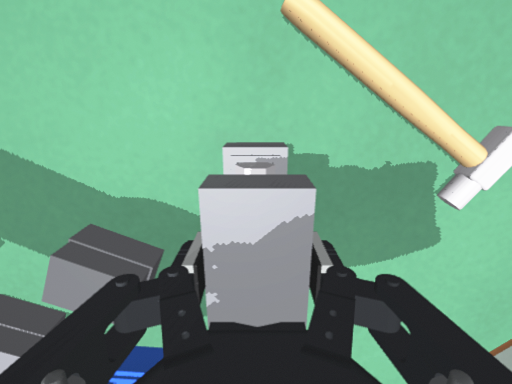

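Cover off and held. The open box with the blank is visible at (490,465) in the scene crop. I'll stand the cover at about (0.41, 0.355).

{"api": "move_arm", "payload": {"steps": [-28,-31,0,0,-56,-62,0,0,-83,-92,0,0,-83,-92,0,0,-83,-92,40,0,-83,-92,75,0,-83,-92,100,0,-83,-92,112,0,-83,-92,119,0,-83,-92,122,0,-83,-92,124,0,-83,-92,125,0,-83,-92,125,0]}}

```text
time_s: 17.05
tcp_pos: [0.4113, 0.3559, 0.0277]
ee_rot: [180.0, -0.1, 47.0]
ft_force: [-0.4, -0.4, -0.4]
finger_gap: 0.0532
```

Run:
```python
from plan import *
plan()
s=img("scene");cv2.imwrite("pics/s6.png",cv2.resize(s["pixels"][120:310,170:430],None,fx=3,fy=3))
```

```text
at [0.4113 0.3559 0.0277] [ 1.7999e+02 -9.0000e-02  4.6970e+01] gap 0.0532 t 17.05 F [-0.37 -0.45 -0.39]
```

View pics/s6.png

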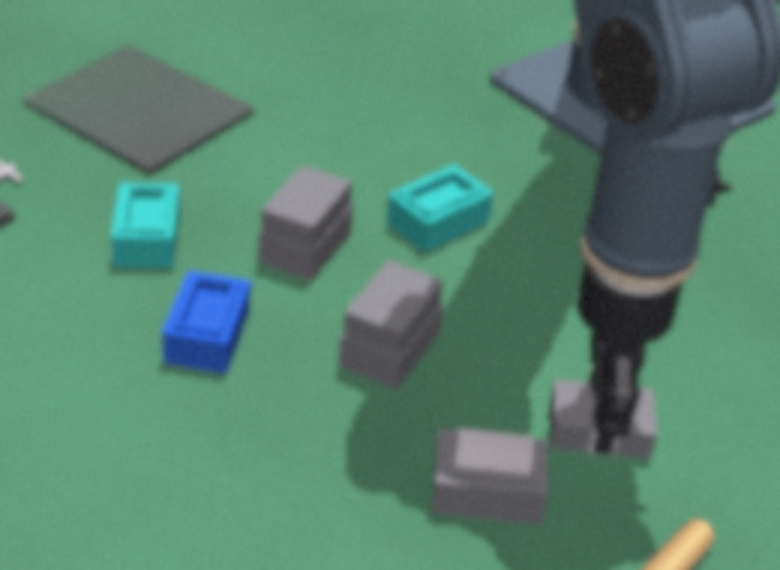

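{"api": "move_arm", "payload": {"steps": [0,0,0.5,0,0,0,0.5,0,0,0,0.5,0]}}

```text
time_s: 17.35
tcp_pos: [0.411, 0.3555, 0.0267]
ee_rot: [180.0, -0.0, 47.0]
ft_force: [0.2, -0.5, -0.6]
finger_gap: 0.0536
```

{"api": "move_arm", "payload": {"steps": [0,0,0,0,0,0,0,0,0,0,0,0,0,0,0,0,0,0,0,0,0,0,-30,0,0,0,-70,0,0,0,-70,0], "hand": 0}}

```text
time_s: 18.02
tcp_pos: [0.4121, 0.358, 0.1017]
ee_rot: [-180.0, -0.4, 47.0]
ft_force: [0.7, 1.5, 0.9]
finger_gap: 0.0856
```

Run:
```python
from plan import *
plan((.5345,.353,.19,-43))
```

```text
at [0.4121 0.358  0.1017] [-180.     -0.4    47.01] gap 0.0856 t 18.02 F [0.66 1.46 0.89]
[79.8, 92.9, -88.3] 1.571 rows>= 12.6
```

{"api": "move_arm", "payload": {"steps": [0,0,-40,0,83,92,-94,1.571,83,92,-94,1.571,83,92,-94,1.571,83,92,-94,1.571,83,92,-94,1.571,83,92,-94,1.571,83,92,-94,1.571,83,92,-94,1.571,83,92,-94,1.571,83,92,-94,1.571,83,92,-94,1.571,83,92,-94,1.571,83,92,-94,1.571,83,92,-94,1.571,83,92,-94,1.571]}}

```text
time_s: 19.35
tcp_pos: [0.5345, 0.3535, 0.1903]
ee_rot: [180.0, -0.0, -42.9]
ft_force: [0.0, -0.5, 0.6]
finger_gap: 0.0853
```

Run:
```python
from plan import *
plan()
w=img("wrist");p=w["pixels"].copy()
# predicted outlines
for P in (box(.5345,.353,-43,.086,.058,0,.036),box(.5345,.353,-43,.058,.0173,.044,.059)):
    q=proj(w,P[4:]);print(np.round(q,0).tolist())
cv2.imwrite("pics/w6.png",p);u,v=q.mean(0).astype(int)
cv2.imwrite("pics/w6c.png",cv2.resize(p[v-75:v+75,u-100:u+100],None,fx=4,fy=4,interpolation=cv2.INTER_CUBIC));print(u,v)
t=img("top");cv2.imwrite("pics/t6.png",cv2.resize(t["pixels"][150:270,130:330],None,fx=4,fy=4,interpolation=cv2.INTER_CUBIC))
```

```text
at [0.5345 0.3535 0.1903] [ 1.7999e+02 -1.0000e-02 -4.2860e+01] gap 0.0853 t 19.35 F [ 0.   -0.48  0.57]
[[218.0, 207.0], [296.0, 208.0], [298.0, 155.0], [215.0, 155.0]]
[[228.0, 197.0], [286.0, 197.0], [287.0, 180.0], [227.0, 180.0]]
256 188
```

View pics/w6.png

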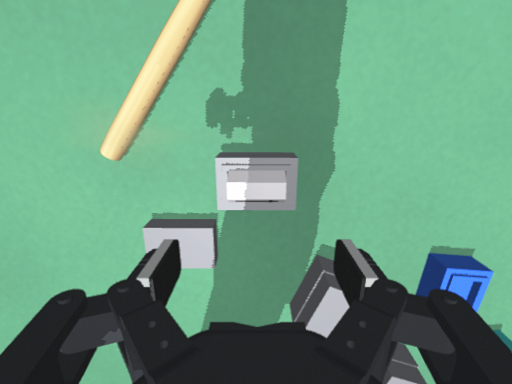

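View pics/w6c.png

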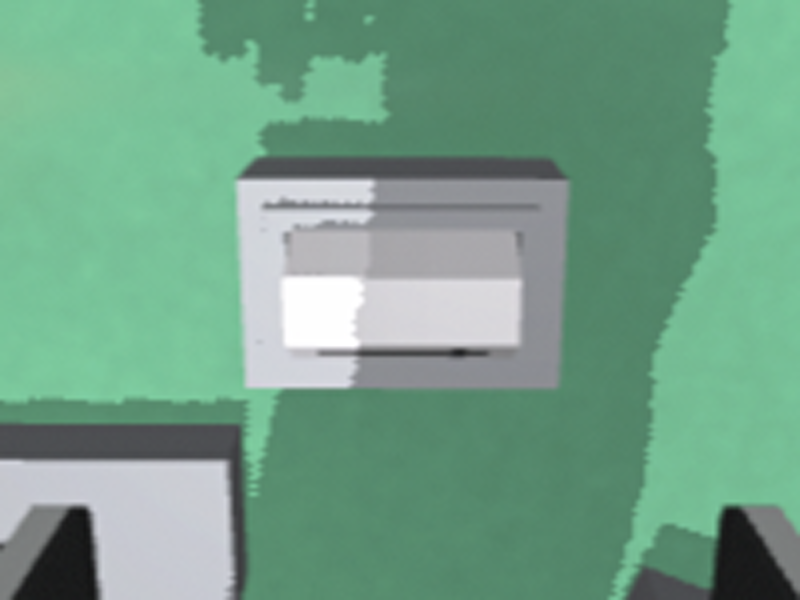

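View pics/t6.png

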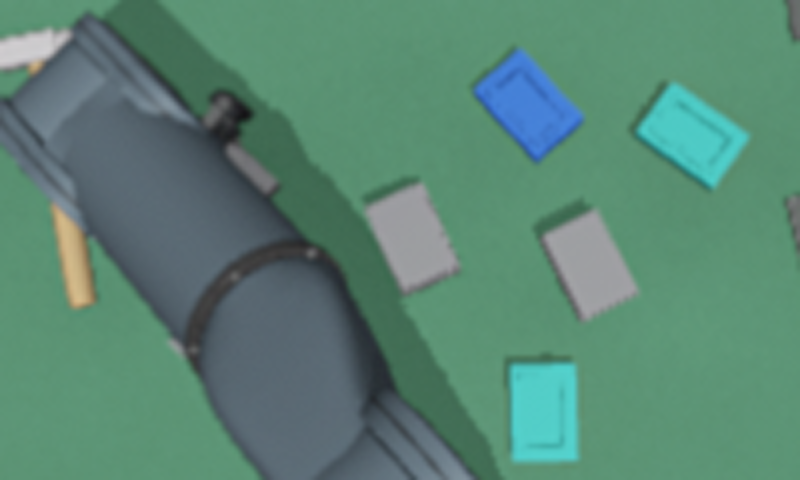

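The heavy box's blank lies in it at crop (400,310). Its far slanted face is clean. A black stroke of the mark shows at (400,352), on the tool +y side. I'll grip it by the ends.

{"api": "move_arm", "payload": {"steps": [0,0.5,40,0,0,0.5,80,0,0,0.5,105,0,0,0.5,118,0,0,0.5,125,0,0,0.5,127,0,0,0.5,127,0,0,0.5,127,0]}}

```text
time_s: 20.12
tcp_pos: [0.535, 0.3535, 0.0645]
ee_rot: [-179.9, -0.0, -43.0]
ft_force: [0.9, -0.6, 0.9]
finger_gap: 0.0851
```

{"api": "move_arm", "payload": {"steps": [0,0,0,0,0,0,0,0,0,0,0,0,0,0,0,0,0,0,0,0,0,0,0,0,0,0,0,0], "hand": 1, "grip_force": 60}}

```text
time_s: 20.7
tcp_pos: [0.5348, 0.3535, 0.0648]
ee_rot: [-179.9, -0.0, -43.0]
ft_force: [-1.9, -1.0, 7.5]
finger_gap: 0.0571
```

{"api": "move_arm", "payload": {"steps": [0,0,-4,0,0,0,-10,0,0,0,-20,0,0,0,-40,0,0,0,-65,0,0,0,-90,0,0,0,-100,0,0,0,-100,0,0,0,-100,0]}}

```text
time_s: 21.45
tcp_pos: [0.5343, 0.3529, 0.1633]
ee_rot: [-180.0, -0.0, -43.0]
ft_force: [-0.4, 0.5, -4.3]
finger_gap: 0.0568
```

Run:
```python
from plan import *
w=img("wrist");cv2.imwrite("pics/w7.png",w["pixels"]);
s=img("scene");cv2.imwrite("pics/s7.png",cv2.resize(s["pixels"][120:310,170:430],None,fx=3,fy=3))
plan((.51,.20,.17,-60),(.50,0,.17,-78),(.478,-.28,.17,-100),(.478,-.28,.06,-100))
print(ctrl.get_obs()["qpos"])
```

```text
at [0.5336 0.3524 0.1618] [ 1.7986e+02  2.0000e-02 -4.3020e+01] gap 0.0568 t 21.55 F [-0.09 -0.01 -3.47]
[86.7, 127.5, -8.2] 0.296 rows>= 3.7
[215.9, 280.6, -8.2] 0.61 rows>= 4.8
[390.8, 500.3, -8.2] 0.994 rows>= 6.7
[390.8, 500.3, 101.8] 0.994 rows>= 2.6
[-30.01701611  35.31905547 -12.49340357  94.2735603    9.18097267
  51.55847598 -89.04616217]
```

View pics/w7.png

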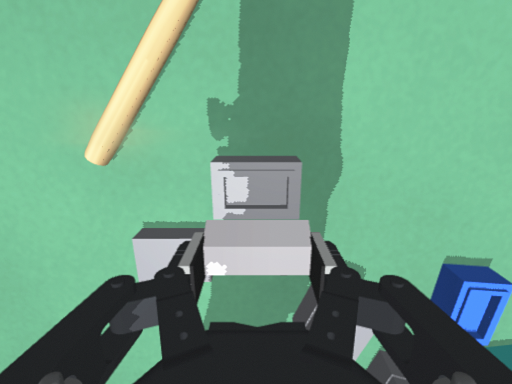

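View pics/s7.png

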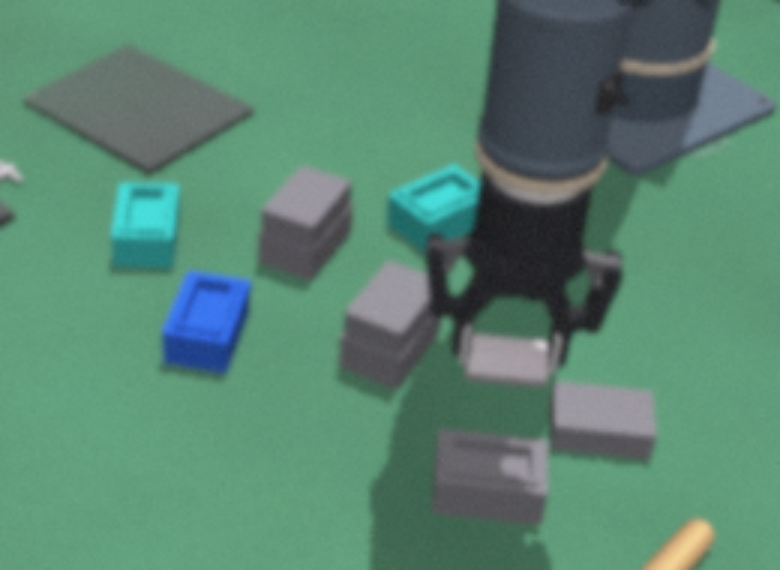

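The blank is held level with a load of about 3.5 N, and the box is left upright. I'll carry it to the plate.

{"api": "move_arm", "payload": {"steps": [8,10,0,0.01,23,31,0,0.04,42,56,0,0.07,63,84,0,0.1,85,112,0,0.13,106,140,0,0.17,127,168,0,0.2,148,196,0,0.24,169,224,0,0.27,190,252,0,0.3,211,280,0,0.34,233,308,0,0.37,254,336,0,0.4,275,364,0,0.44,296,392,0,0.47,317,420,0,0.5,338,448,0,0.54,358,474,0,0.57,373,494,0,0.6,384,510,0,0.611]}}

```text
time_s: 23.22
tcp_pos: [0.4649, -0.285, 0.1623]
ee_rot: [179.9, 0.0, -78.3]
ft_force: [-0.3, 0.3, -3.6]
finger_gap: 0.0563
```

{"api": "move_arm", "payload": {"steps": [0,0,10,0,0,0,35,0,0,0,60,0,0,0,70,0,0,0,70,0,0,0,70,0]}}

```text
time_s: 23.72
tcp_pos: [0.4665, -0.2815, 0.0929]
ee_rot: [179.9, 0.1, -78.0]
ft_force: [0.0, 0.7, -2.5]
finger_gap: 0.0565
```

Run:
```python
from fit import *
from plan import *
plan((.468,-.282,.0457,-78))
t=img("top");s=img("scene");w=img("wrist")
cv2.imwrite("pics/w8.png",w["pixels"])
cv2.imwrite("pics/t8.png",cv2.resize(t["pixels"][160:260,300:430],None,fx=5,fy=5,interpolation=cv2.INTER_CUBIC))
cv2.imwrite("pics/s8.png",cv2.resize(s["pixels"][100:220,150:310],None,fx=5,fy=5,interpolation=cv2.INTER_CUBIC))
q=proj(w,box(.478,-.2805,12.2,.16,.20,0,.01)[4:]);print(np.round(q).tolist())
```

```text
at [ 0.4665 -0.2815  0.0929] [ 1.7991e+02  7.0000e-02 -7.8040e+01] gap 0.0565 t 23.72 F [ 0.01  0.66 -2.51]
[0.8, -1.4, 47.2] -0.001 rows>= 1.1
[[368.0, 277.0], [395.0, 86.0], [116.0, 87.0], [145.0, 278.0]]
```

View pics/w8.png

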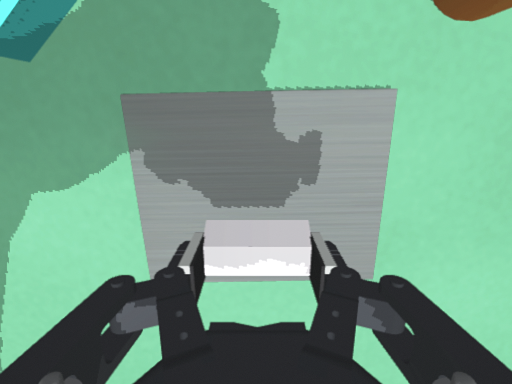

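View pics/s8.png

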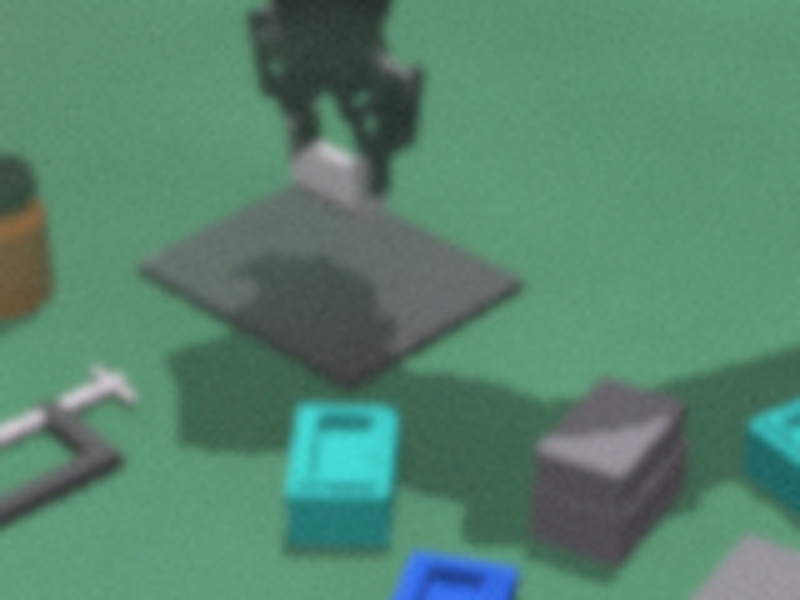

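{"api": "move_arm", "payload": {"steps": [1,-1,15,0,1,-1,30,0,1,-1,38,0,1,-1,42,0,1,-1,44,0,1,-1,45,0,1,-1,45,0]}}

```text
time_s: 24.45
tcp_pos: [0.4685, -0.2827, 0.0487]
ee_rot: [-180.0, -0.0, -78.0]
ft_force: [-0.0, 0.2, -3.0]
finger_gap: 0.0565
```

{"api": "move_arm", "payload": {"steps": [0,0,0.7,0,0,0,1.3,0,0,0,1.3,0]}}

```text
time_s: 24.7
tcp_pos: [0.4683, -0.2826, 0.0472]
ee_rot: [-180.0, -0.0, -78.0]
ft_force: [-0.2, -0.3, -3.0]
finger_gap: 0.0566
```

{"api": "move_arm", "payload": {"steps": [0,0,0.6,0,0,0,1.2,0,0,0,1.2,0]}}

```text
time_s: 24.95
tcp_pos: [0.4683, -0.2826, 0.0458]
ee_rot: [-180.0, -0.0, -78.0]
ft_force: [-1.0, -0.1, -3.4]
finger_gap: 0.0568
```

{"api": "move_arm", "payload": {"steps": [0,0,0.6,0,0,0,1.2,0,0,0,1.2,0]}}

```text
time_s: 25.2
tcp_pos: [0.4683, -0.2826, 0.0457]
ee_rot: [-180.0, -0.0, -78.0]
ft_force: [-3.4, 3.0, 12.6]
finger_gap: 0.0571
```

{"api": "move_arm", "payload": {"steps": [0,0,-0.8,0,0,0,-0.8,0,0,0,-0.8,0,0,0,-0.8,0,0,0,-0.8,0,0,0,-0.8,0,0,0,-30,0,0,0,-60,0,0,0,-90,0,0,0,-90,0,0,0,-90,0,0,0,-90,0], "hand": 0}}

```text
time_s: 26.2
tcp_pos: [0.468, -0.2824, 0.1342]
ee_rot: [180.0, 0.0, -78.0]
ft_force: [-0.3, -0.3, -1.0]
finger_gap: 0.0852
```

Run:
```python
from fit import *
from plan import *
plan()
w=img("wrist")
cv2.imwrite("pics/w9.png",w["pixels"])
P=box(.4683,-.2826,12,.0173,.058,.01,.04)[4:]+[[.4683,-.2826,.025]]
q=proj(w,P);print(np.round(q).tolist())
u,v=q[-1].astype(int); cv2.imwrite("pics/w9c.png",cv2.resize(w["pixels"][v-55:v+55,u-75:u+75],None,fx=5,fy=5,interpolation=cv2.INTER_CUBIC));print(u,v)
```

```text
at [ 0.468  -0.2824  0.1342] [ 1.7999e+02  1.0000e-02 -7.8030e+01] gap 0.0852 t 26.2 F [-0.27 -0.27 -0.95]
[[289.0, 210.0], [290.0, 191.0], [221.0, 191.0], [222.0, 210.0], [256.0, 195.0]]
255 195
```

View pics/w9c.png

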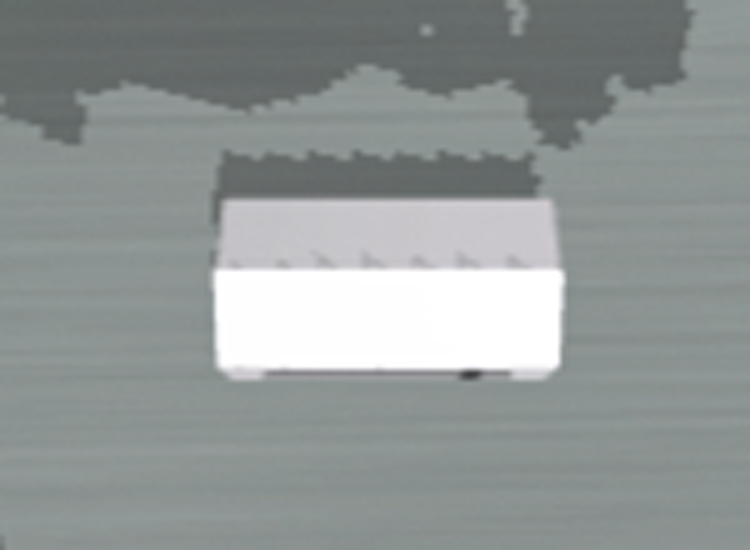

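The blank lies on a flat with a plain top. The dark mark stroke is at crop (400,373), on the tool +y side. So I'll push from +y toward −y: move to that side with the fingers shut, and look at the mark.

{"api": "move_arm", "payload": {"steps": [0,25,0,0,0,50,0,0,0,50,0,0,0,50,0,0,0,50,0,0,0,50,0,0,0,50,0,0,0,50,0,0], "hand": 1, "grip_force": 40}}

```text
time_s: 26.92
tcp_pos: [0.4199, -0.2926, 0.1343]
ee_rot: [-180.0, 0.0, -78.0]
ft_force: [-0.2, -0.2, 0.7]
finger_gap: 0.0001
```

Run:
```python
from fit import *
from plan import *
plan()
w=img("wrist")
cv2.imwrite("pics/w10.png",w["pixels"])
a=np.radians(12)
# hex model corners
c=np.array([.4683,-.2826,.025]); uy=np.array([-np.sin(np.radians(78)),-np.cos(np.radians(78)),0]); ux=np.array([np.cos(np.radians(-78)),np.sin(np.radians(-78)),0])
q=proj(w,[c+ux*s+uy*y+[0,0,z] for y,z in((-.00866,.015),(.00866,.015),(.0173,0)) for s in(-.029,.029)]);print(np.round(q,1).tolist())
```

```text
at [ 0.4199 -0.2926  0.1343] [-1.800e+02  1.000e-02 -7.799e+01] gap 0.0001 t 26.92 F [-0.17 -0.24  0.7 ]
[[218.7, 131.5], [292.4, 131.5], [219.6, 153.4], [291.6, 153.4], [222.3, 160.5], [289.0, 160.5]]
```

View pics/w10.png

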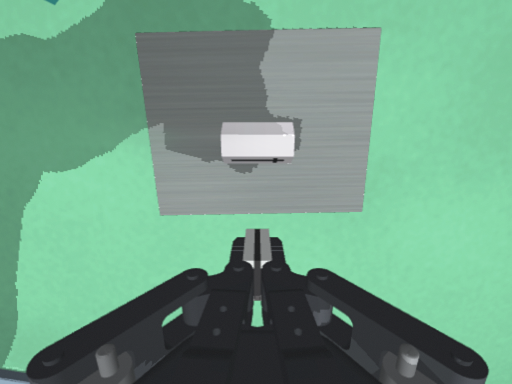

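The bar lies square to the tool with its mark stroke on the near face at (258,160). I'll lower the shut fingers behind it.

{"api": "move_arm", "payload": {"steps": [0,0,30,0,0,0,60,0,0,0,72,0,0,0,77,0,0,-10,77,0,0,-20,77,0,0,-20,77,0,0,-20,77,0]}}

```text
time_s: 27.63
tcp_pos: [0.4407, -0.2886, 0.0586]
ee_rot: [-179.9, -0.1, -77.9]
ft_force: [-0.3, -0.1, -1.5]
finger_gap: 0.0001
```

Run:
```python
from plan import *
plan()
w=img("wrist")
cv2.imwrite("pics/w11.png",cv2.resize(w["pixels"][130:280,160:360],None,fx=4,fy=4,interpolation=cv2.INTER_CUBIC))
s=img("scene")
cv2.imwrite("pics/s11.png",cv2.resize(s["pixels"][115:185,170:270],None,fx=7,fy=7,interpolation=cv2.INTER_CUBIC))
```

```text
at [ 0.4407 -0.2886  0.0586] [-1.7988e+02 -8.0000e-02 -7.7950e+01] gap 0.0001 t 27.63 F [-0.29 -0.1  -1.45]
```

View pics/w11.png

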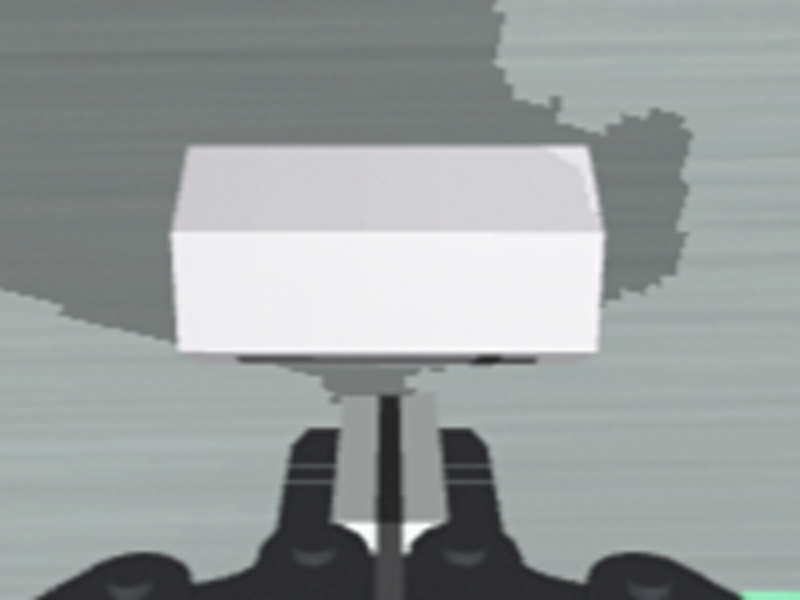

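View pics/s11.png

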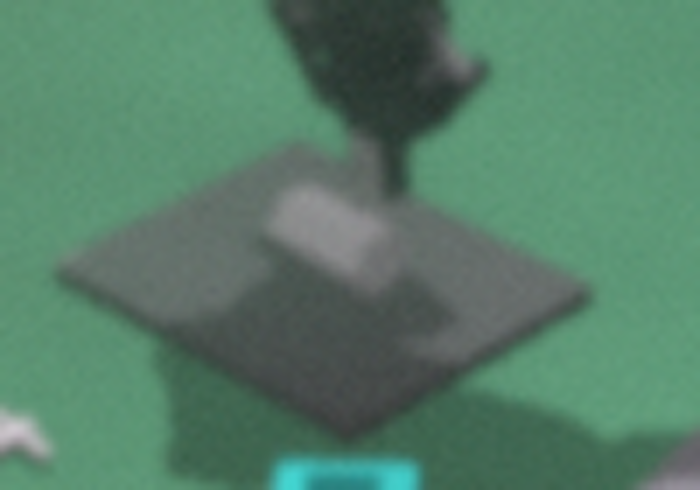

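{"api": "move_arm", "payload": {"steps": [0,-3,0,0,0,-5,0,0,0,-7,-1.2,0,0,-9,-3,0,0,-11,-4.4,0,0,-13,-5.7,0,0,-15,-6.9,0,0,-17,-7.9,0,0,-19,-8.7,0,0,-21,-9.3,0,0,-23,-9.7,0,0,-25,-10,0,0,-25,-10,0,0,-25,-10,0]}}

```text
time_s: 28.9
tcp_pos: [0.4636, -0.2836, 0.0677]
ee_rot: [-180.0, -0.0, -78.0]
ft_force: [-0.1, 0.5, 3.3]
finger_gap: -0.0005
```

Run:
```python
from plan import *
plan()
w=img("wrist")
cv2.imwrite("pics/w12.png",cv2.resize(w["pixels"][130:280,160:360],None,fx=4,fy=4,interpolation=cv2.INTER_CUBIC))
```

```text
at [ 0.4636 -0.2836  0.0677] [-1.7998e+02 -1.0000e-02 -7.8030e+01] gap -0.0005 t 28.9 F [-0.08  0.47  3.33]
```

View pics/w12.png

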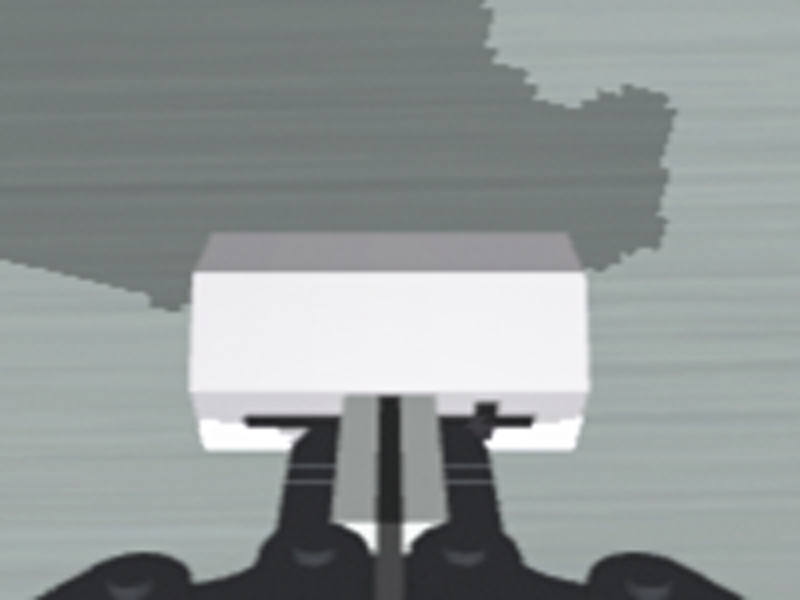

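The bar has moved or tilted but has not tipped over. The marked face now shows at crop rows 392–450, with the cross at (390,421). I'll work out its tilt from the edge rows.

```bash
cat > tilt.py <<'E'
from h import *
from scipy.optimize import least_squares
def tilt(rows,d,bias=3,yaw=-78,zfree=False):
    # rows: image rows of [far side vertex, top-far, top-near, near vertex]; tool y coords world via uy
    uy=np.array([np.sin(np.radians(yaw)),-np.cos(np.radians(yaw)),0]); c=np.array([.4683,-.2826,0])
    def pts(p):
        yF,phi=p; out=[]
        for a in(150,90+0,30): pass
        # hex verts about centre (y,z): untilted; angle from +y ccw
        V=[np.array([np.cos(np.radians(t)),np.sin(np.radians(t))])*.01732 for t in(180,120,60,0)]
        far=np.array([-.00866,-.015]); co,si=np.cos(phi),np.sin(phi)
        for v in V:
            r=v-far; r=np.array([co*r[0]-si*r[1],si*r[0]+co*r[1]])
            out.append(c+uy*(yF+r[0])+[0,0,.010+r[1]])
        return out
    f=lambda p:proj(d,pts(p))[:,1]+bias-np.array(rows)
    s=least_squares(f,[-.01,.2],x_scale=[.01,.2]); return s.x[0]*1000,np.degrees(s.x[1]),np.round(s.fun,1)
E
python3 - <<'E'
from tilt import *
w=img("wrist")
for b in(0,3):
  print("far edge mm (tool y rel. placed centre; -8.66 at start), tilt deg, resid",tilt([188,197.5,228,242.5],w,b))
E
```

```text
far edge mm (tool y rel. placed centre; -8.66 at start), tilt deg, resid (np.float64(-5.743782417718599), np.float64(27.083248963140274), array([ 0.4,  0.7, -0.5, -0.5]))
far edge mm (tool y rel. placed centre; -8.66 at start), tilt deg, resid (np.float64(-7.975064119553297), np.float64(26.50775043626907), array([ 0.3,  0.6, -0.5, -0.5]))
```

Tilted about 27°, with no sliding. A bit more push will tip it over.

{"api": "move_arm", "payload": {"steps": [0,-1.5,-0.3,0,0,-3,-0.5,0,0,-4.5,-0.6,0,0,-6,-0.6,0,0,-7.5,-0.6,0,0,-9,-0.6,0,0,-9,-0.6,0]}}

```text
time_s: 29.58
tcp_pos: [0.4725, -0.2816, 0.0681]
ee_rot: [-180.0, 0.0, -78.0]
ft_force: [-0.9, -0.2, 0.6]
finger_gap: 0.0001
```

Run:
```python
from plan import *
plan()
w=img("wrist")
cv2.imwrite("pics/w13.png",cv2.resize(w["pixels"][130:280,160:360],None,fx=4,fy=4,interpolation=cv2.INTER_CUBIC))
```

```text
at [ 0.4725 -0.2816  0.0681] [-179.99    0.    -78.01] gap 0.0001 t 29.58 F [-0.91 -0.25  0.55]
```

View pics/w13.png

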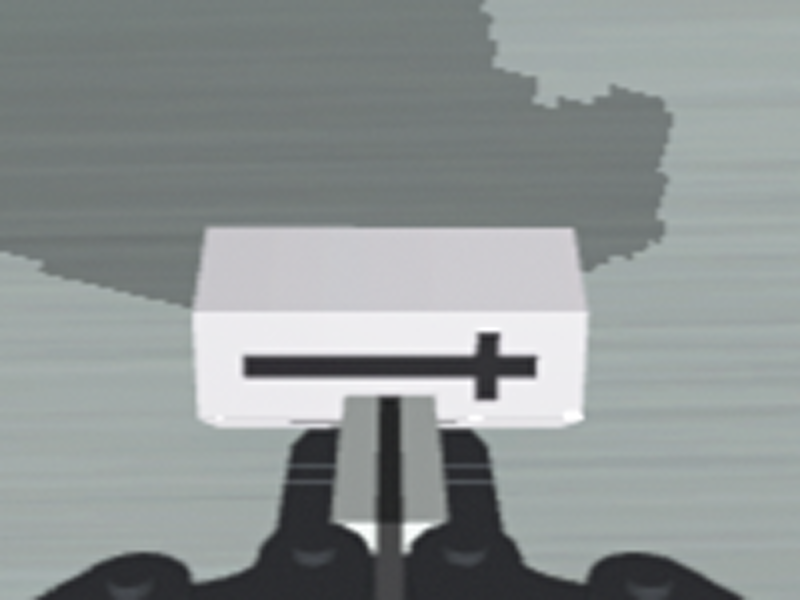

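Rolled: the cross is on top at (390,365). I'll retreat upward and check everything.

{"api": "move_arm", "payload": {"steps": [0,2,-8,0,0,8,-30,0,0,10,-65,0,0,10,-100,0,0,10,-120,0,0,10,-120,0,0,10,-120,0], "hand": 1}}

```text
time_s: 30.22
tcp_pos: [0.4626, -0.2842, 0.1899]
ee_rot: [-179.9, -0.1, -78.1]
ft_force: [-0.1, 0.1, -1.4]
finger_gap: 0.0002
```

Run:
```python
from plan import *
plan()
w=img("wrist");cv2.imwrite("pics/w14.png",w["pixels"])
s=img("scene");cv2.imwrite("pics/s14.png",cv2.resize(s["pixels"][100:350,100:420],None,fx=2.4,fy=2.4,interpolation=cv2.INTER_CUBIC))
uy=np.array([np.sin(np.radians(-78)),-np.cos(np.radians(-78)),0]);c=np.array([.4683,-.2826,.025])-uy*.0166
ux=np.array([np.cos(np.radians(-78)),np.sin(np.radians(-78)),0])
print("pred top face",np.round(proj(w,[c+ux*a+uy*b+[0,0,.015] for a,b in((-.029,-.00866),(.029,-.00866),(.029,.00866),(-.029,.00866))])).tolist())
d=c[:2]-[.478,-.2805];a=np.radians(12.2);print("plate xy mm",1000*(d@[np.cos(a),np.sin(a)]),1000*(d@[-np.sin(a),np.cos(a)]))
```

```text
at [ 0.4626 -0.2842  0.1899] [-1.7987e+02 -1.1000e-01 -7.8060e+01] gap 0.0002 t 30.22 F [-0.09  0.07 -1.43]
pred top face [[226.0, 154.0], [283.0, 154.0], [283.0, 171.0], [227.0, 171.0]]
plate xy mm 6.67518261998791 -0.06066766587624166
```

View pics/w14.png

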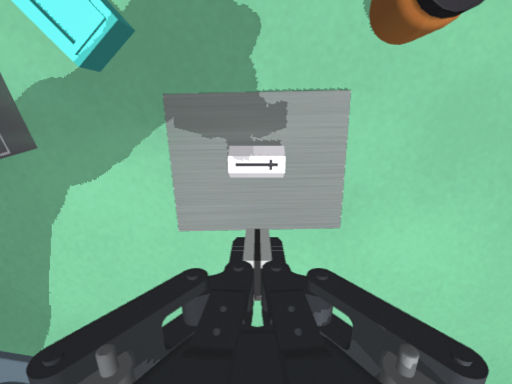

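View pics/s14.png

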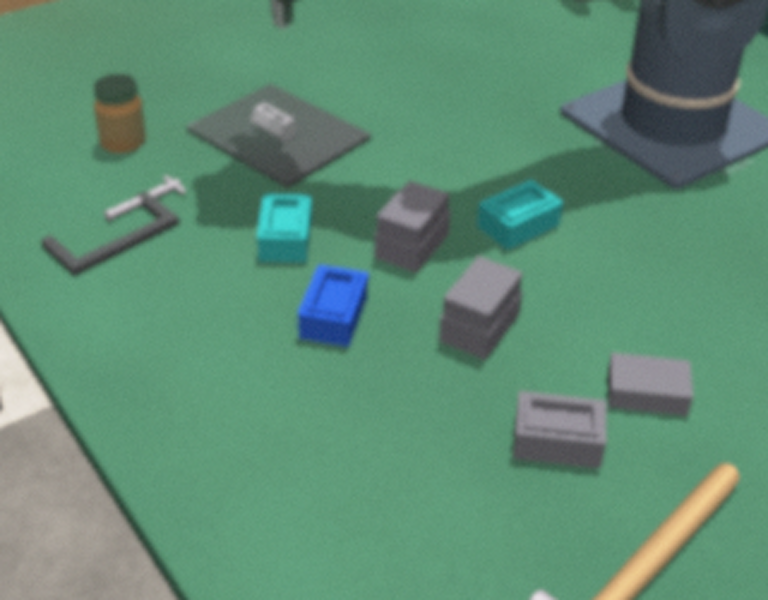

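The wrist view shows the cross on top at (257,163), near the plate centre. In the scene view the light boxes are shut at (412,225) and (480,305), the heavy base is upright at (560,430), and the cover is rim down at (650,385). I'll let the arm settle and hand the job in.

{"api": "move_arm", "payload": {"steps": [0,0,0,0,0,0,0,0,0,0,0,0]}}

```text
time_s: 30.57
tcp_pos: [0.462, -0.2836, 0.1873]
ee_rot: [179.9, 0.1, -78.0]
ft_force: [-0.5, -0.1, -0.5]
finger_gap: -0.0
```

Run:
```python
from workcell import ctrl
print(ctrl.get_obs()["ft_force"],ctrl.finish_job())
```

```text
the job is handed in; nothing more can be done
[-0.46874485 -0.10973256 -0.48166877] None
```

The job is handed in at about 31 s. The steel blank lies released on the plate with its marked face on top, about 7 mm from the plate centre by calculation.

- **Finding the heavy box:** I lifted all three boxes closed. They read about 2.4 N, 3.1 N and 6.2 N, so the far one was heavy. I set each back upright.
- **Cover and blank:** The heavy box's cover came off and stands rim down on the bench. I gripped the blank by its ends and laid it on a flat on the plate, mark to the side. After letting go I rolled it one flat with the shut fingers.
- **The roll:** The first push left the blank leaning at about 27° without sliding. A second short push finished it.
- **Last checks:** In the final images the cross is on top, the light boxes are shut and the heavy base is upright. The clamp, jar and hammer look undisturbed, by eye only. The arm was clear of everything.
- **Disagreement:** The wrist camera read about 2–3 mm off from where the jaws actually closed. I trusted the jaws, and it had no visible effect.

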